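Calibration weight onto the balance with tongs

TASK

Check weights must never be fingered: take the tongs from their stand, pick up the smallest of the three weights on the tray with them, and lower it onto the pan of the balance so that it stands upright there, letting go only once it is down. Then put the tongs back upright in their stand, leaving the other weights and everything else on the bench where they are.

Things in the scene. Friction and masses are not known exactly. Their poses are not given: they have to be found in the camera images.
- tongs: Steel tongs, upright in the stand, tips down: two parallel flat blades 150 mm long, 16 wide (x), 5 thick (y), gap 30 mm, 40 mm over the outer faces, joined by cross-guides 119 to 145 mm above the tips, sprung apart (9 N open, 12 N when 12 mm closed). 60 g. Origin at the bottom, midway between the open tips; z up the blades; y = closing direction; frame fixed to the blade at -y
- tongs_grip (a point): On the tongs' mid-plane 104 mm above the tips: grip here from above, squeezing the blades' outer faces along y (the top is 46 mm higher). Squeezing shuts the blades in parallel along their whole length, easing the fingers opens them: 36 mm over the outer faces carries the tongs open; they must stay squeezed a little or they drop. Fixed to the blade at -y
- tongs_blade (a joint): how far the blade at the tongs' +y has been squeezed towards -y, m: 0 open (30 mm gap), 0.016 shut (14 mm gap)
- stand: Tongs stand, fixed: grey plastic socket, outside 40 (x) by 66 mm (y), 60 mm high, walls 5 mm, so the opening is 30 (x) by 56 mm (y), on a base plate 90 x 100 x 6 mm. Its inner floor, where the tongs' tips stand, is 6 mm above the bench. Origin at the bench under the middle; z up. The tongs' blades are spaced along its y
- tray: Wooden weight tray, fixed, 70 (x) by 180 mm (y), floor 5 mm above the bench, rim 10 mm high and 4 mm wide. Origin at the bench under its middle. The three weights stand in a row along its y, 52 mm apart, in any order
- weight_small: The smallest of three plain steel calibration weights of one shape: a cylinder 18 mm in diameter and 21 mm high, with a knob 13 mm across on a neck on top, 30 mm in all; 50 g. Origin at the centre of its underside, z up through the knob
- weight_medium: The middle weight: cylinder 24 mm in diameter, 24 mm high, 36 mm with its knob; 100 g. Origin at the centre of its underside
- weight_large: The largest weight: cylinder 30 mm in diameter, 30 mm high, 45 mm with its knob; 200 g. Origin at the centre of its underside
- pan_top (a point): Centre of the top face of the balance's round steel pan: 110 mm in diameter, flat, 72 mm above the bench, fixed. The grey balance body under it reaches 125 mm (height up to 55 mm) towards its -x, 75 mm towards +x, 85 mm either way in y
- phone: Bystander: black phone slab 150 x 72 x 9 mm. Origin under its middle
- mouse: Bystander: black computer mouse about 90 x 60 x 34 mm. Origin under its middle
- housing: Bystander: open aluminium sensor housing, a cup 52 mm across and 45 mm tall. Origin under its middle
- disc: Bystander: loose steel disc 28 mm across, 6 mm thick. Origin under its middle
- magnet: Bystander: dark flat ring 30 mm across, 8 mm thick. Origin under its middle
- driver: Bystander: small screwdriver 120 mm long, lying flat along its x
Not all that is in view belongs to the job. What is shaped like the tongs but yellow is not meant.

How it is judged:
By the outcome, as a careful person would: the job done as asked, in the order asked, and still so for the second after the job is handed in, with the robot touching nothing.
It also fails if it takes over 58 s, if anything falls off the work surface, if the arm or the gripper's body presses on something with over 40 N, if the wrist force passes 120 N, or if a joint passes its speed limit or range.

ROBOT

A 6-joint arm with a two-finger parallel gripper is mounted at the origin on the work surface. World frame = base frame: x ahead of the robot, y to its left, z up, the work surface at z = 0. Lengths are in mm, angles in degrees, forces in N, time in s.
With the tool pointing down it reaches from about 350 to 850 mm from the base axis. Payload 8.1 kg.
Tool frame: the origin (TCP) lies between the finger pads; the fingertips stand 11 mm ahead of it and the grasp point (between the pads) lies 8 mm behind it; z points along the fingers, y is the line along which they close (so a half turn about z gives the same grasp; the last joint's range is limited). The gripper opens to 85 mm and grips with 20 to 120 N. Pads are 22 mm wide; open, the fingers measure 114 mm over their backs; the gripper's body (76 mm by 85 mm) begins 54 mm behind the grasp point. The pads swing forward as they close: fully open they stand 13 mm farther back than shut.
Start: joints at [-71.07, 7.471, 85.268, -0, 87.261, -4.893], TCP at [242.373, -548.872, 242.292] pointing down, gripper open.
Joint ranges: [-169.43, 169.43], [-51.17, 129.36], [1.28, 143.12], [-76.62, 256.62], [0, 156.53], [-152.29, 152.29]. Speed limits (degrees/s): [136.94, 136.94, 159.86, 180, 180, 180].

INTERFACE

Orientations are given as [roll, pitch, yaw] about the fixed x, y, z axes, in that order (R = Rz(yaw) Ry(pitch) Rx(roll)).
In Python, from bench import r, snapshot, get_calibration gives the robot as it stands.
- The arm moves only by the tool step_arm, never from a script. Its argument "rows" is a list of rows, each a list of 2 entries, a list of its own where there are three numbers: the shift along the tool's x, y, z in mm, then the turn about the tool's z in degrees. In form: [[[tx, ty, tz], yaw], ...]. A call has 1 to 12 rows; each row is the pose to reach, as a shift and turn from the pose commanded when the call began, along the tool's axes at that moment; what a row does not reach only later rows make up. A row lasts 1/10 s, in which the tool goes at most 50 mm and 8.59 degrees, less where a joint would pass 70% of its speed; a pose out of reach is approached as far as the arm can. A call with a gripper value outside its range is refused whole. "fingers" is the opening, from 0 (shut) to 1 (fully open), set as the call begins (left out, the last holds). The fingers move at their own pace and stop on an object; "squeeze" is the grip in N (left out, the last holds). Time passes only in rows, so rows that repeat a pose let the fingers close. It gives the time, the measured TCP pose, the force, the opening and the grip force at its end, in the units of the state.
- r.sense(): the state, without advancing time (a new reading comes with each control period).
- snapshot(name): name is "side" or "top" or "wrist"; returns the picture (480x640x3 uint8, blue, green, red); there is no depth.
- get_calibration(name): a dict with "fovy" (degrees; the focal length in pixels is half the picture's height over the tangent of half this angle, whatever the lens; pixels are square), "cx", "cy" (the principal point, pixels), "dist" ([k1, k2, p1, p2, k3] as OpenCV has them; the pictures are not rectified), "eye" and "orientation" of the camera in the world. Camera axes: x right, y up, looking along -z (the intrinsics and any distortion apply to the point x, -y, -z); pixel columns grow to the right and rows downward; lengths in mm; the calibration is good to about 2 mm. A picture is of the moment at which its call begins: read the wrist's pose just before it. get_calibration takes no time and is no camera call; for the wrist camera it gives the pose at the moment of the call.
- r.hand_in(): hands the job in; it is judged then, once.
The state is a dict: "time": time; "joint_pos": joint angles; "qd": joint speeds; "joint_efforts": joint torques, N m; "tool_pos": TCP position; "tcp_rot": TCP orientation; "ft_force": force on the tool from outside, world axes, zero at the start; "wrist_torque": the same for the moment, N m; "finger_gap": finger opening in mm; "grip_force": force on a finger pad.
Only numpy, scipy, OpenCV 4.12 (cv2) and the standard library are available. Lean on these libraries where they do the work, as an engineer would, in place of code of your own. Each camera call takes 0.05 s, during which the arm holds its last target. There are 200 camera calls.

## Working session

There is one attempt and no reset: what is moved stays moved. The work goes in short steps, Python scripts to look and compute and a tool call to move; the robot and the scene stay as the last step left them, time stands still between calls to the robot, and variables do not carry over. Pictures are saved under pics/ and viewed, at most 10 in all, crops included, and the job is handed in when it is done.

Besides the shell and the picture viewer there is one more tool, called as name([rows], argument=value, ...), one row to a line, values as JSON. step_arm: Moves the arm, as the interface text tells. Its arguments: {"type":"object","properties":{"rows":{"type":"array"},"fingers":{"type":"number"},"squeeze":{"type":"number"}},"required":["rows"]}

```bash
ls; mkdir -p pics; python3 - <<'E'
from bench import r,snapshot,get_calibration
import cv2
s=r.sense();print(s)
for n in("side","top","wrist"):
    print(n,get_calibration(n)); cv2.imwrite(f"pics/{n}0.png",snapshot(n))
E
```

```text
pics
{'time': 0.0, 'joint_pos': array([-7.10703758e+01,  7.51410246e+00,  8.53304196e+01,  4.50409184e-04,
        8.72636957e+01, -4.89378649e+00]), 'qd': array([ 0.05196125, -0.10049378, -0.03767797,  0.02260851,  0.05731755,
       -0.10885449]), 'joint_efforts': array([-8.69612850e-04, -5.69404328e+01, -5.00553453e+01, -1.47732367e-04,
        1.50866818e-02,  7.95137225e-05]), 'tool_pos': array([ 242.18874172, -548.34854311,  241.24399449]), 'tcp_rot': array([-1.79892215e+02, -9.68014672e-03,  2.38233796e+01]), 'ft_force': array([ 0.22336283, -0.19125022, -0.10742753]), 'wrist_torque': array([0.03107122, 0.00939999, 0.01117061]), 'grip_force': 0.0, 'finger_gap': 85.73059974942487}
side {'fovy': 52.394744844036154, 'cx': 319.9692167451101, 'cy': 244.60009215621326, 'dist': array([-0.00028989,  0.        ,  0.        ,  0.        ,  0.        ]), 'eye': array([403.35541128, 805.24433274, 858.57577283]), 'orientation': array([  44.86211769,    0.66105614, -171.27916919])}
top {'fovy': 55.085522426916455, 'cx': 321.1091332408121, 'cy': 239.5124852400772, 'dist': array([0.01298505, 0.        , 0.        , 0.        , 0.        ]), 'eye': array([ 372.55888729,   52.78068622, 1061.83481802]), 'orientation': array([  8.08268591,  -0.65286691, -89.61589501])}
wrist {'fovy': 60.813131767038506, 'cx': 322.8815371536121, 'cy': 240.79920233319527, 'dist': array([0.0278466, 0.       , 0.       , 0.       , 0.       ]), 'eye': array([ 316.00975047, -516.1661537 ,  373.59654884]), 'orientation': array([-18.47620192,   0.13597726, -66.16825383])}
```

View pics/top0.png

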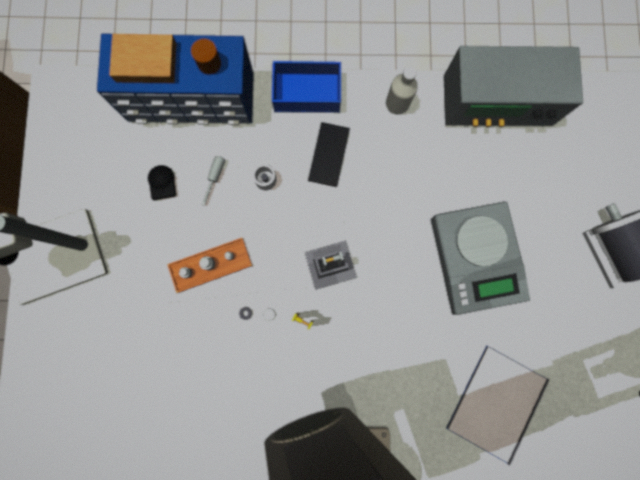

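View pics/side0.png

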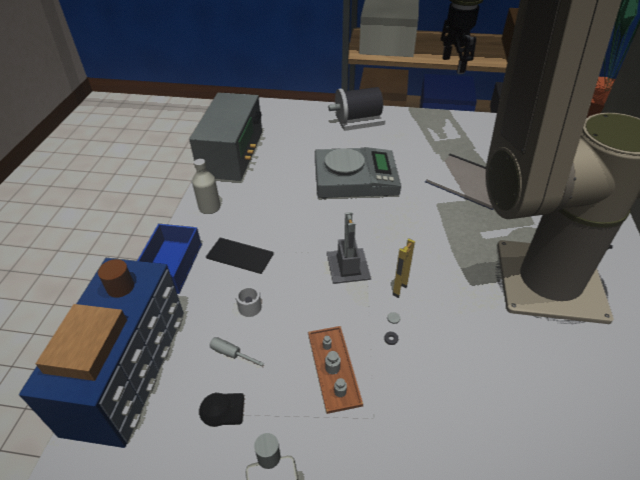

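The top view shows the stand with the steel tongs at (333,261), the yellow decoy at (303,320), the balance pan at (483,241) and the tray at (210,265). There are three weight candidates on the tray, at (186,272), (207,263) and (230,255). The side view shows the same three at (340,386), (333,361) and (327,341). The (230,255) one looks smallest, so I'll measure and confirm with a crop.

```bash
cat > h.py <<'E'
import numpy as np,cv2
from scipy.spatial.transform import Rotation as Ro
from bench import r,snapshot,get_calibration
def cam(n):
    c=get_calibration(n);f=240/np.tan(np.radians(c["fovy"]/2))
    K=np.array([[f,0,c["cx"]],[0,f,c["cy"]],[0,0,1]])
    return K,np.array(c["dist"]),np.array(c["eye"]),Ro.from_euler("xyz",c["orientation"],degrees=True).as_matrix()
def ray(C,p):
    K,d,e,R=C
    u=cv2.undistortPoints(np.array(p,float).reshape(-1,1,2),K,d).reshape(-1,2)
    return np.c_[u[:,0],-u[:,1],-np.ones(len(u))]@R.T
def plane(C,p,z):
    D=ray(C,p);return C[2]+D*((z-C[2][2])/D[:,2:3])
def two(C1,p1,C2,p2):
    A=np.zeros((3,3));b=np.zeros(3)
    for C,p in((C1,p1),(C2,p2)):
        d=ray(C,[p])[0];d/=np.linalg.norm(d);M=np.eye(3)-np.outer(d,d);A+=M;b+=M@C[2]
    return np.linalg.solve(A,b)
def proj(C,P):
    K,d,e,R=C;q=(np.atleast_2d(P)-e)@R
    q=np.c_[q[:,0],-q[:,1],-q[:,2]]
    return cv2.projectPoints(q,np.zeros(3),np.zeros(3),K,d)[0].reshape(-1,2)
def tool(P):
    s=r.sense();R=Ro.from_euler("xyz",s["tcp_rot"],degrees=True).as_matrix()
    return R.T@(np.array(P)-s["tool_pos"])
def big(m):
    c,_=cv2.findContours(m.astype(np.uint8),0,1);return max(c,key=cv2.contourArea)
E
python3 - <<'E'
from h import *
t=cv2.imread("pics/top0.png");C=cam("top");S=cam("side");s=cv2.imread("pics/side0.png")
hs=cv2.cvtColor(t,cv2.COLOR_BGR2HSV)
def box(m,roi,z,nm):
    x0,y0,x1,y1=roi;k=np.zeros(m.shape,bool);k[y0:y1,x0:x1]=m[y0:y1,x0:x1]
    re=cv2.minAreaRect(big(k));b=plane(C,cv2.boxPoints(re),z)[:,:2]
    e=b[1]-b[0],b[2]-b[1];L=[np.linalg.norm(v) for v in e]
    i=int(np.argmax(L));print(nm,"c",b.mean(0).round(1),"L",np.round(L,1),"long ang",np.degrees(np.arctan2(e[i][1],e[i][0])).round(1))
box((hs[...,1]>120)&(hs[...,0]<20),(150,220,270,310),10,"tray")
box(hs[...,2]<125,(295,232,354,300),6,"stand")
k=np.zeros(t.shape[:2],bool);k[205:275,445:520]=((t.min(2)>150))[205:275,445:520]
print(k.sum());c=big(k) if k.any() else None
if c is not None:
    e=cv2.fitEllipse(c);print("pan",e,plane(C,[e[0]],72).round(1))
for a,b in(((186,272),(340,384)),((207,263),(333,358)),((230,255),(327,340))):
    print(plane(C,[a],35)[0].round(0),two(C,a,S,b).round(0))
print("tongs",two(C,(333,259),S,(350,216)).round(0))
crop=lambda im,x,y,w,h,f:cv2.resize(im[y:y+h,x:x+w],None,fx=f,fy=f,interpolation=2)
a=crop(t,160,230,100,70,4);b=crop(t,295,230,70,70,4);d=crop(s,300,315,75,105,4);e=crop(s,315,200,75,85,4)
o=np.zeros((580,800,3),np.uint8)
for im,x,y in((a,0,0),(b,0,285),(d,405,0),):
    im=im[:580-y,:800-x];o[y:y+im.shape[0],x:x+im.shape[1]]=im
cv2.imwrite("pics/crop1.png",o)
E
```

```text
tray c [461.7 296.6] L [179.1  68.3] long ang -69.3
stand c [464.9  19.3] L [98.1 86. ] long ang -72.7
2188
pan ((482.2787780761719, 240.54925537109375), (45.45999526977539, 48.36655807495117), 131.70176696777344) [[ 513.9 -308.5   72. ]]
[443. 342.  35.] [445. 345.  23.]
[463. 296.  35.] [465. 297.  32.]
[482. 246.  35.] [484. 249.  18.]
tongs [465.  19. 155.]
```

View pics/crop1.png

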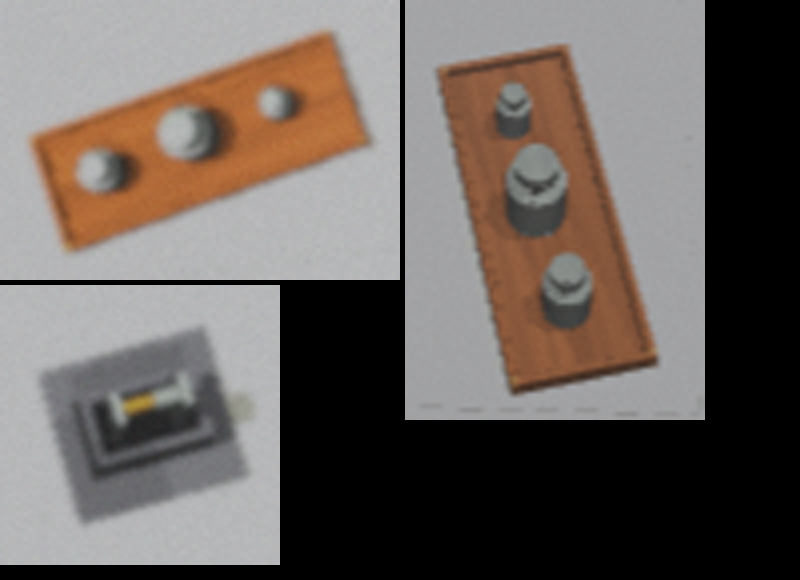

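The crop confirms the smallest weight: (230,255) in the top view, near (483,248) in the world. Its neighbour, the middle one in the row, is the largest, and the far one is the medium. The steel tongs (orange mark on top) stand in the grey socket. I'm heading there now.

step_arm([
  [[10,-10,-10],1],
  [[35,-35,-25],2],
  [[70,-70,-40],3],
  [[105,-105,-50],4],
  [[140,-140,-50],5],
  [[175,-175,-50],6],
  [[210,-210,-50],6.5],
  [[245,-245,-50],6.5],
  [[280,-280,-50],6.5],
  [[315,-315,-50],6.5],
  [[350,-350,-50],6.5],
  [[385,-380,-50],6.5],
], fingers=1)

```text
time: 1.35
tool_pos: [441.2, -43.4, 292.4]
tcp_rot: [180.0, -0.0, 17.3]
ft_force: [0.9, -0.9, -0.4]
finger_gap: 85.4
grip_force: 0.0
```

```bash
python3 - <<'E'
from h import *
s=r.sense();print(s["tool_pos"],s["tcp_rot"],tool((465,19,290)))
E
```

```text
[441.21314153 -43.42926412 292.39561569] [ 1.79988060e+02 -2.99748455e-02  1.73459415e+01] [ 41.31650365 -52.49878967   2.40629127]
```

step_arm([
  [[14,-18,0],0],
  [[28,-36,0],0],
  [[38,-48,0],0],
  [[41,-54,0],0],
  [[41,-54,0],0],
  [[41,-54,0],0],
  [[41,-54,0],0],
])

```text
time: 2.05
tool_pos: [463.9, 17.2, 292.3]
tcp_rot: [180.0, 0.0, 17.3]
ft_force: [-0.5, 0.3, 0.9]
finger_gap: 85.6
grip_force: 0.0
```

```bash
python3 - <<'E'
from h import *
s=r.sense();print(s["tool_pos"],s["tcp_rot"])
C=cam("wrist");w=snapshot("wrist");print(C[2])
cv2.imwrite("pics/w1.png",w)
# predicted pixels
print(proj(C,[(465,19,156),(465,19,6),(465,19,60)]))
E
```

```text
[463.94971208  17.23488765 292.29714484] [1.79986243e+02 6.88152978e-03 1.72680159e+01]
[540.953913    40.99160627 424.54169461]
[[320.78774717 225.87343187]
 [321.55941262 184.76457003]
 [321.34983307 195.93650582]]
```

View pics/w1.png

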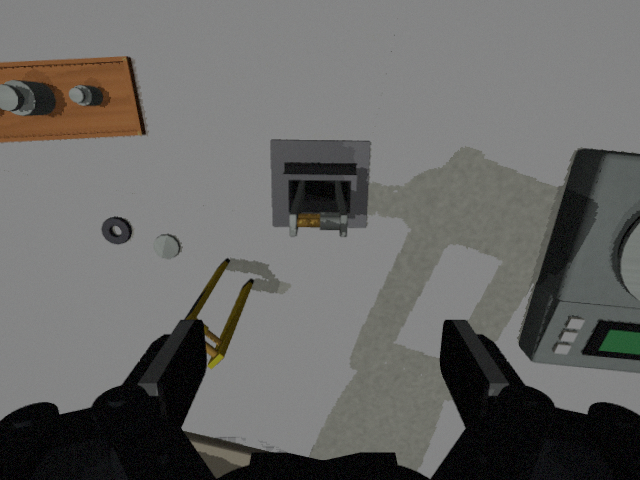

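The wrist view shows the tongs' blade tops at (293,225) and (344,224), predicted midpoint (321,226). The yellow decoy stands upright, with its tips near (240,272) and its top near (213,340). I'll check its clearance and refine the tongs position.

```bash
python3 - <<'E'
from h import *
C=cam("wrist");w=cv2.imread("pics/w1.png")
m=(w.min(2)>95);k=np.zeros(m.shape,bool);k[205:242,280:355]=m[205:242,280:355]
print("blades",[ (x.min(),x.max(),y.min(),y.max()) for lo,hi in((285,302),(336,352)) for y,x in [np.where(k[:,lo:hi])] if len(x)])
print("top row profile y=218..236")
for y in (216,220,224,228,232): print(y,w[y,284:304].mean(1).astype(int),w[y,334:354].mean(1).astype(int))
D=plane(C,[(293.5,225),(344,224)],156);print(D,D.mean(0),np.degrees(np.arctan2(*(D[1]-D[0])[1::-1])))
hs=cv2.cvtColor(w,cv2.COLOR_BGR2HSV);y,x=np.where((hs[...,0]>18)&(hs[...,0]<35)&(hs[...,1]>150)&(np.arange(640)<270))
print("yellow px",x.min(),x.max(),y.min(),y.max(),"base",plane(C,[(230,262),(250,283)],0),"top",plane(C,[(185,335),(220,362)],150))
print("tool of mid",tool((*D.mean(0)[:2],104)))
c=big(((hs[...,2]<110)&(np.arange(640)>262)&(np.arange(640)<380)&((np.arange(480)<232)&(np.arange(480)>120))[:,None]))
b=plane(C,cv2.boxPoints(cv2.minAreaRect(c)),6);print("stand",b.round(1),b.mean(0))
E
```

```text
blades [(np.int64(0), np.int64(16), np.int64(215), np.int64(241)), (np.int64(0), np.int64(15), np.int64(216), np.int64(241))]
top row profile y=218..236
216 [ 79  79  76  76  76 102 125 130 128 126 127 114  65  29  49  60  58  63
  57  62] [ 51  49  54  52  52  41  57  99 111 112 109 108  98  65  48  58  52  52
  55  51]
220 [ 77  74  75  75  77  98 125 131 130 127 125 113  68  51  53  69  82  86
  71  78] [ 97  96  97  95  97  86  87 103 111 111 110 109  95  78  86  88  91  87
  87  88]
224 [ 76  78  76  75  78  98 121 126 126 123 124 106  64  49  60  66  67  67
  67  68] [61 64 63 65 64 67 57 55 60 59 69 68 54 62 80 87 90 88 89 87]
228 [132 137 134 132 134 115 107 115 122 121 107  81  48  44 110 131 134 134
 133 134] [ 50  49  49  49  51  43  49  56  58  58  59  62  56 109 126 124 122 123
 123 125]
232 [137 134 134 132 130 115 104 108 109 108 111  95  60 105 129 132 133 133
 132 135] [134 135 133 135 133  95  48  54  86  99  95  76  58 114 136 133 132 134
 134 134]
[[460.09524192  37.00531503 156.        ]
 [471.02206584   4.26464402 156.        ]] [465.55865388  20.63497952 156.        ] -71.5441584693778
yellow px 0 269 61 479 base [[350.92168493  90.32037734   0.        ]
 [332.71659839  62.89786493   0.        ]] top [[349.60399627  91.85654672 150.        ]
 [333.89416677  61.0355599  150.        ]]
tool of mid [  2.50897555  -2.77352768 188.34012087]
stand [[493.6  81.5   6. ]
 [524.6 -18.2   6. ]
 [434.4 -50.3   6. ]
 [401.   57.    6. ]] [463.39133677  17.48925286   6.        ]
```

step_arm([
  [[2,-2.5,10],0.5],
  [[2,-2.5,40],0.5],
  [[2,-2.5,75],0.5],
  [[2,-2.5,110],0.5],
  [[2,-2.5,145],0.5],
  [[2,-2.5,170],0.5],
  [[2,-2.5,183],0.5],
  [[2,-2.5,189],0.5],
  [[2,-2.5,189],0.5],
  [[2,-2.5,189],0.5],
])

```text
time: 3.1
tool_pos: [466.3, 20.9, 104.6]
tcp_rot: [180.0, -0.1, 16.8]
ft_force: [-0.4, 0.4, 0.0]
finger_gap: 85.4
grip_force: 0.0
```

step_arm([
  [[0,0,0],0],
  [[0,0,0],0],
  [[0,0,0],0],
  [[0,0,0],0],
  [[0,0,0],0],
  [[0,0,0],0],
  [[0,0,0],0],
  [[0,0,0],0],
], fingers=0.41, squeeze=30)

```text
time: 3.9
tool_pos: [466.2, 20.9, 104.3]
tcp_rot: [180.0, -0.1, 16.8]
ft_force: [0.2, -0.4, 5.7]
finger_gap: 35.2
grip_force: 0.0
```

```bash
python3 - <<'E'
from h import *
s=r.sense();print({k:np.round(s[k],2) for k in("ft_force","wrist_torque","grip_force","finger_gap","tool_pos")})
w=snapshot("wrist");t=snapshot("side")
o=np.hstack([cv2.resize(w[150:480,160:480],(400,412)),cv2.resize(t[150:300,280:425],(398,412),interpolation=2)])
cv2.imwrite("pics/g1.png",o)
E
```

```text
{'ft_force': array([ 0.16, -0.35,  5.67]), 'wrist_torque': array([-0.1 , -0.05,  0.05]), 'grip_force': np.float64(0.0), 'finger_gap': np.float64(35.25), 'tool_pos': array([466.16,  20.92, 104.29])}
```

View pics/g1.png

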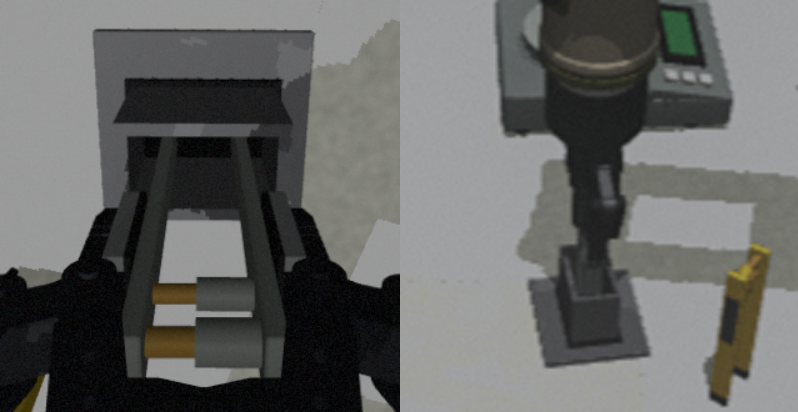

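The blades sit between the pads (crop shows pads at (120,220) and (285,220) flanking them). I'll make a small test lift.

step_arm([
  [[0,0,-4],0],
  [[0,0,-10],0],
  [[0,0,-15],0],
  [[0,0,-15],0],
  [[0,0,-15],0],
  [[0,0,-15],0],
])

```text
time: 4.6
tool_pos: [465.1, 21.0, 118.1]
tcp_rot: [-180.0, 0.0, 16.8]
ft_force: [-0.4, 1.1, -0.7]
finger_gap: 34.8
grip_force: 0.0
```

```bash
python3 - <<'E'
from h import *
s=r.sense();print({k:np.round(s[k],2) for k in("ft_force","wrist_torque","grip_force","finger_gap","tool_pos")})
w=snapshot("wrist")
cv2.imwrite("pics/g2.png",cv2.resize(w[150:480,160:480],(480,495)))
E
```

```text
{'ft_force': array([-0.35,  1.09, -0.73]), 'wrist_torque': array([ 0.01, -0.02, -0.01]), 'grip_force': np.float64(0.0), 'finger_gap': np.float64(34.85), 'tool_pos': array([465.11,  21.01, 118.06])}
```

View pics/g2.png

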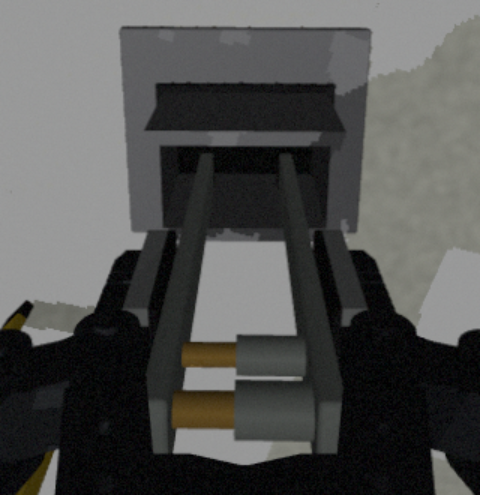

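The tongs come up with the gripper; the force shows their weight. I'll lift clear and move over the weight.

step_arm([
  [[0,0,-10],0],
  [[0,0,-30],0],
  [[0,0,-52],0],
  [[0,0,-68],0],
  [[1,-3,-75],0],
  [[6,-15,-78],0],
  [[15,-38,-80],0],
  [[27,-70,-80],-1],
  [[40,-102,-80],-2],
  [[52,-134,-80],-3],
  [[64,-164,-80],-3.9],
  [[73,-188,-80],-3.9],
])

```text
time: 5.85
tool_pos: [479.7, 224.8, 197.1]
tcp_rot: [-180.0, 0.1, 20.8]
ft_force: [0.1, -0.5, -0.7]
finger_gap: 35.1
grip_force: 0.5
```

step_arm([
  [[6,-13,0],0],
  [[9,-19,0],0],
  [[11,-23,0],0],
  [[11,-23,0],0],
  [[11,-23,0],0],
  [[11,-23,0],0],
  [[11,-23,0],0],
])

```text
time: 6.55
tool_pos: [483.1, 246.9, 198.4]
tcp_rot: [180.0, -0.0, 20.7]
ft_force: [0.4, 0.0, -1.5]
finger_gap: 35.2
grip_force: 0.4
```

```bash
python3 - <<'E'
from h import *
s=r.sense();print({k:np.round(s[k],2) for k in("ft_force","finger_gap","tool_pos","tcp_rot")})
C=cam("wrist");w=snapshot("wrist");cv2.imwrite("pics/w2f.png",w)
R=Ro.from_euler("xyz",s["tcp_rot"],degrees=True).as_matrix()
print("tips pred",proj(C,[s["tool_pos"]+R@np.array([0,y,98.3]) for y in(-15,0,15)]))
print("weight pred",proj(C,[(483,248,5),(483,248,26),(483,248,35)]))
cv2.imwrite("pics/w2.png",cv2.resize(w[100:400,120:520],(800,600)))
E
```

```text
{'ft_force': array([ 0.38,  0.02, -1.53]), 'finger_gap': np.float64(35.15), 'tool_pos': array([483.09, 246.88, 198.43]), 'tcp_rot': array([ 1.800e+02, -1.000e-02,  2.067e+01])}
tips pred [[297.73642866 246.28672889]
 [322.86133066 246.29498137]
 [347.98805676 246.30438956]]
weight pred [[321.60905369 207.59517524]
 [321.51173928 214.15169635]
 [321.46615069 217.22262535]]
```

View pics/w2.png

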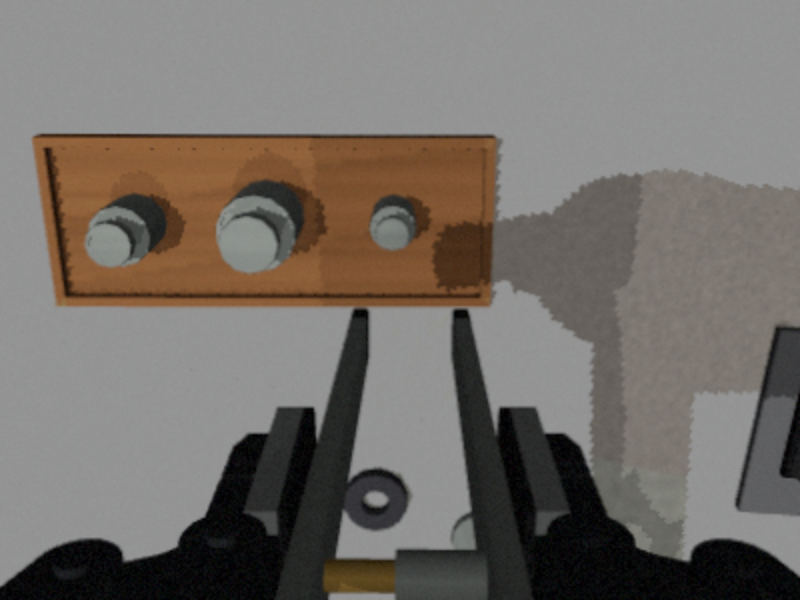

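The view shows the small weight at (392,225) in the crop and the tong tips at (361,312) and (461,312). The tips are lower in the picture than predicted, so I'll check for tilt by projecting the blade corners.

```bash
python3 - <<'E'
from h import *
s=r.sense();C=cam("wrist");w=cv2.imread("pics/w2f.png")
R=Ro.from_euler("xyz",s["tcp_rot"],degrees=True).as_matrix()
for z,n in((98.3,"tip"),(-51.7,"top")):
  for x in(-8,8):
    print(n,x,[proj(C,[s["tool_pos"]+R@np.array([x,y,z])])[0].round(1).tolist() for y in(-17.5,-12.5,12.5,17.5)])
print("guides z at",[proj(C,[s["tool_pos"]+R@np.array([x,0,98.3-h])])[0].round(1).tolist() for h in(119,145) for x in (-5,5)])
o=np.vstack([cv2.resize(w[245:285,285:365],(640,320),interpolation=2),cv2.resize(w[330:480,200:440],(432,270))if 0 else cv2.copyMakeBorder(cv2.resize(w[330:480,220:440],(396,270)),0,0,0,244,0)])
cv2.imwrite("pics/w2c.png",o)
E
```

```text
tip -8 [[293.9, 258.8], [302.2, 258.8], [343.6, 258.9], [351.9, 258.9]]
tip 8 [[293.3, 233.5], [301.7, 233.5], [344.0, 233.5], [352.5, 233.6]]
top -8 [[253.3, 471.7], [273.1, 471.7], [371.9, 471.7], [391.7, 471.8]]
top 8 [[250.0, 419.9], [270.8, 419.8], [374.2, 419.9], [394.9, 420.0]]
guides z at [[322.6, 382.1], [322.6, 355.4], [322.5, 446.3], [322.5, 415.0]]
```

View pics/w2c.png

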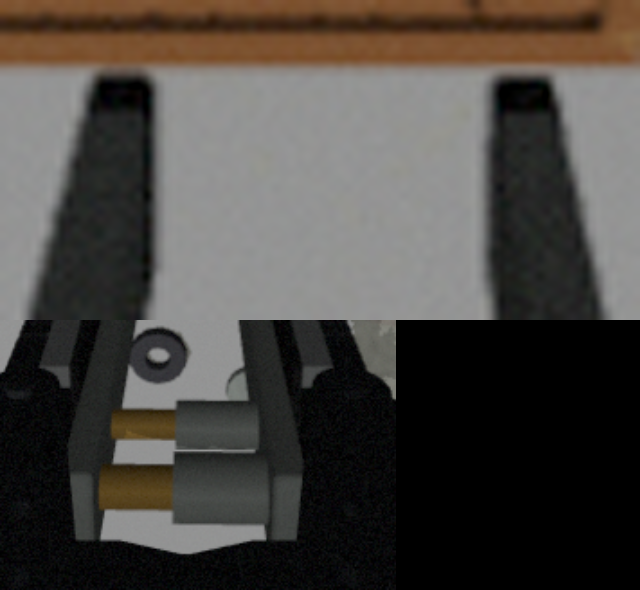

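```bash
cat > fit.py <<'E'
from h import *
from scipy.optimize import least_squares
def fit(C,s,obs,half):
    # obs: list of (xlocal, ylocal(+-half..), hlocal, u, v) in tongs frame; unknown x,y,z of tip-mid in tool, tilt about tool y, about tool x
    R=Ro.from_euler("xyz",s["tcp_rot"],degrees=True).as_matrix()
    o=np.array(obs,float)
    def f(q):
        T=Ro.from_euler("xyz",[q[4],q[3],0],degrees=True).as_matrix()
        L=np.c_[o[:,0],o[:,1],-o[:,2]]@T.T+q[:3]
        return (proj(C,s["tool_pos"]+L@R.T)-o[:,3:]).ravel()
    return least_squares(f,[0,0,98,0,0])
E
python3 - <<'E'
from fit import *
s=r.sense();C=cam("wrist")
g=35.15/2
obs=[(8,-g,0,296.9,254.4),(8,-g+5,0,304,254.4),(8,g-5,0,347.1,254.8),(8,g,0,354,254.8),(8,-g,150,257.8,414),(8,g,150,387.8,414)]
q=fit(C,s,obs,g);print(q.x.round(2),q.fun.reshape(-1,2).round(1))
w=cv2.imread("pics/w2f.png").astype(int).mean(2)
print("L edge rows", w[405:425,262].astype(int)); print("R",w[405:425,382].astype(int))
E
```

```text
[-16.73   1.59 107.15  -3.8   -0.59] [[ 0.5  0.1]
 [ 1.4  0.1]
 [-1.5 -0.1]
 [-0.4 -0.1]
 [-0.2 -0.5]
 [ 0.3  0.5]]
L edge rows [43 29 34 36 37 34 35 38 36 46 53 63 68 70 71 70 70 71 69 65]
R [37 32 39 42 38 39 38 33 38 38 42 48 60 66 66 69 70 74 71 68]
```

```bash
python3 - <<'E'
from fit import *
s=r.sense();C=cam("wrist")
R=Ro.from_euler("xyz",s["tcp_rot"],degrees=True).as_matrix()
for z in(0,5,11,16):
  print(z,[proj(C,[s["tool_pos"]+R@np.array([x,y,z])])[0].round(1).tolist() for x in (0,11) for y in(-17.6,17.6)])
K,d,e,Rc=C
print("cam rel tool",R.T@(e-s["tool_pos"]), "view dir",R.T@(-Rc[:,2]))
S=cam("side");im=snapshot("side");cv2.imwrite("pics/s2f.png",im)
P=[s["tool_pos"]+R@np.array(v) for v in((0,0,98.3),(0,0,-51.7),(-16.7,1.6,107),(0,0,0))]
p=proj(S,P);print(p.round(1));x0,y0=(p.mean(0)-[45,50]).astype(int);print(x0,y0)
c=cv2.resize(im[y0:y0+100,x0:x0+110],None,fx=6,fy=6,interpolation=2)
for a,col in zip(p,((0,0,255),(0,255,0),(255,0,0),(0,255,255))): cv2.circle(c,tuple(int(v) for v in (a-[x0,y0])*6),3,col,-1)
cv2.imwrite("pics/s2.png",c)
E
```

```text
0 [[275.0, 334.3], [370.5, 334.4], [273.9, 307.5], [371.6, 307.5]]
5 [[276.4, 327.3], [369.0, 327.3], [275.4, 301.2], [370.1, 301.2]]
11 [[278.1, 319.4], [367.4, 319.4], [277.1, 294.0], [368.4, 294.1]]
16 [[279.4, 313.2], [366.1, 313.3], [278.5, 288.5], [367.0, 288.5]]
cam rel tool [  80.55874285    0.14514673 -132.24737393] view dir [-3.17082119e-01 -6.22941527e-04  9.48397881e-01]
[[327.6 315.1]
 [327.6 261.9]
 [335.8 315.7]
 [327.6 281.7]]
284 243
```

View pics/s2.png

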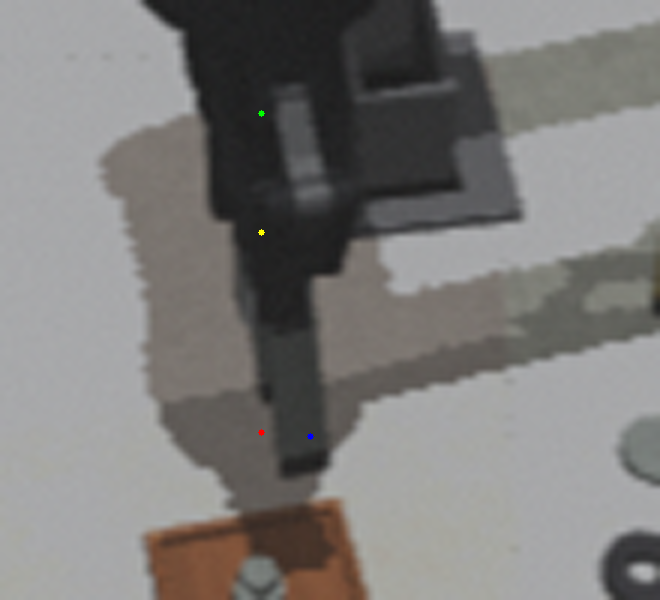

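The side view confirms it: the tongs hang a few degrees tilted, with the tip near crop (303,468) instead of the red dot at (262,432). I'll triangulate the tip corner across the two views.

```bash
python3 - <<'E'
from fit import *
s=r.sense();W=cam("wrist");S=cam("side")
a=two(W,(296.9,254.4),S,(331.3,322.2));print("corner world",a,"tool",tool(a), "repr",proj(W,[a]),proj(S,[a]))
w=cv2.imread("pics/w2f.png")
# small weight knob/body in wrist and side
for nm,pw,z in(("knob",(316,214.5),35),):
    print(plane(W,[pw],z))
g=cv2.cvtColor(w,cv2.COLOR_BGR2HSV);k=np.zeros(g.shape[:2],bool);k[190:230,300:332]=((g[...,1]<90)&(w.max(2)>80))[190:230,300:332]
c=big(k);x,y,ww,hh=cv2.boundingRect(c);print("bright blob",x,y,ww,hh)
m=(g[...,0]<20)&(g[...,1]>90);b=cv2.boxPoints(cv2.minAreaRect(big(m)));print("tray",b.round(0).tolist(),plane(W,b,10).round(1).tolist())
E
```

```text
corner world [473.13017426 260.39993164  98.63040752] tool [ -4.59668228 -15.98440079  99.7740081 ] repr [[296.46853305 252.67258643]] [[331.77514383 321.88914187]]
[[483.48053813 252.78908766  35.        ]]
bright blob 305 203 22 22
tray [[136.0, 167.0], [367.0, 167.0], [367.0, 252.0], [136.0, 252.0]] [[463.3, 394.5, 10.0], [527.0, 227.0, 10.0], [461.9, 199.8, 10.0], [394.1, 379.3, 10.0]]
```

step_arm([
  [[4,-1.5,0],0],
  [[10,-4,5],0],
  [[14,-5.5,16],0],
  [[14,-5.5,30],0],
  [[14,-5.5,43],0],
  [[14,-5.5,50],0],
  [[14,-5.5,52],0],
  [[14,-5.5,52],0],
  [[14,-5.5,52],0],
  [[14,-5.5,52],0],
])

```text
time: 7.65
tool_pos: [494.5, 257.8, 147.1]
tcp_rot: [-180.0, -0.1, 20.7]
ft_force: [0.2, 0.7, -0.5]
finger_gap: 35.3
grip_force: 0.4
```

```bash
python3 - <<'E'
from fit import *
s=r.sense();print({k:np.round(s[k],2) for k in("ft_force","finger_gap","tool_pos","tcp_rot")})
w=snapshot("wrist");cv2.imwrite("pics/w3f.png",w);im=snapshot("side");cv2.imwrite("pics/s3f.png",im)
W=cam("wrist");S=cam("side")
wt=np.array((482.5,252,5.));print(proj(W,[wt,wt+[0,0,30]]),proj(S,[wt,wt+[0,0,30]]))
a=cv2.resize(w[170:290,270:380],(550,600),interpolation=2);b=cv2.resize(im[290:370,305:355],(250,400),interpolation=2)
o=np.zeros((600,800,3),np.uint8);o[:,:550]=a;o[:400,550:]=b
cv2.imwrite("pics/w3.png",o)
E
```

```text
{'ft_force': array([ 0.17,  0.71, -0.45]), 'finger_gap': np.float64(35.32), 'tool_pos': array([494.53, 257.77, 147.14]), 'tcp_rot': array([-1.800e+02, -8.000e-02,  2.073e+01])}
[[324.52867895 243.80332931]
 [324.67399969 258.96176963]] [[327.53700915 345.12956684]
 [327.52892129 336.76010715]]
```

View pics/w3.png

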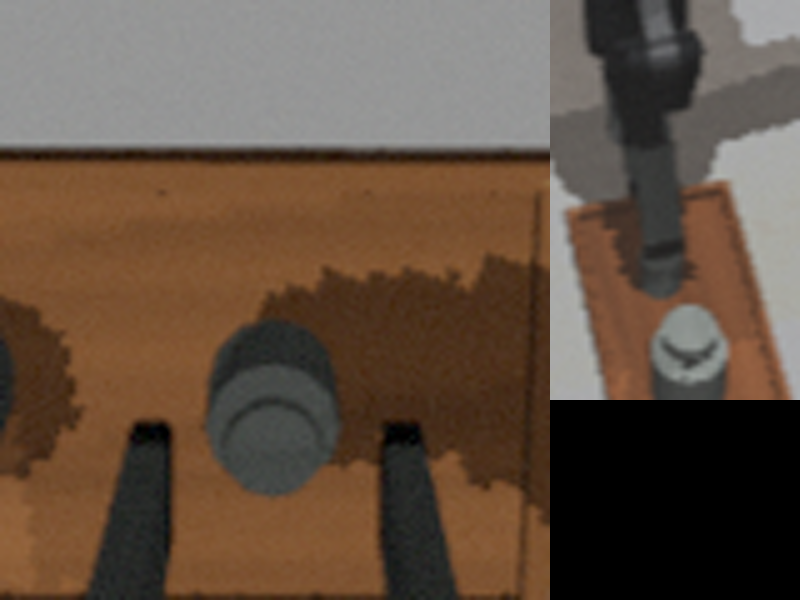

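The crop shows the weight's knob at (272,447), between the tip inner edges at 171 and 383, so it is centred within 1 mm. I'll descend with a small correction.

step_arm([
  [[-1.5,-0.6,3],0],
  [[-1.5,-0.6,9],0],
  [[-1.5,-0.6,16],0],
  [[-1.5,-0.6,23],0],
  [[-1.5,-0.6,30],0],
  [[-1.5,-0.6,35],0],
  [[-1.5,-0.6,38],0],
  [[-1.5,-0.6,38],0],
  [[-1.5,-0.6,38],0],
])

```text
time: 8.65
tool_pos: [492.6, 257.7, 108.4]
tcp_rot: [-180.0, -0.0, 20.7]
ft_force: [-0.5, 0.4, -0.1]
finger_gap: 35.3
grip_force: 0.4
```

```bash
python3 - <<'E'
from fit import *
s=r.sense();print({k:np.round(s[k],2) for k in("ft_force","finger_gap","tool_pos","tcp_rot")})
w=snapshot("wrist");cv2.imwrite("pics/w4f.png",w);im=snapshot("side");cv2.imwrite("pics/s4f.png",im)
E
```

```text
{'ft_force': array([-0.49,  0.43, -0.14]), 'finger_gap': np.float64(35.26), 'tool_pos': array([492.57, 257.66, 108.45]), 'tcp_rot': array([-1.800e+02, -1.000e-02,  2.072e+01])}
```

step_arm([
  [[0,0,0],0],
  [[0,0,0],0],
  [[0,0,0],0],
  [[0,0,0],0],
  [[0,0,0],0],
  [[0,0,0],0],
  [[0,0,0],0],
], fingers=0.22, squeeze=40)

```text
time: 9.45
tool_pos: [492.9, 257.8, 108.9]
tcp_rot: [-180.0, -0.1, 20.7]
ft_force: [0.4, 0.1, 5.6]
finger_gap: 25.7
grip_force: 39.3
```

```bash
python3 - <<'E'
from fit import *
s=r.sense();print({k:np.round(s[k],2) for k in("ft_force","finger_gap","tool_pos","grip_force")})
w5=snapshot("wrist");cv2.imwrite("pics/w5f.png",w5);cv2.imwrite("pics/s5f.png",snapshot("side"))
w4=cv2.imread("pics/w4f.png")
W=cam("wrist");print(proj(W,[(482.5,252,35),(482.5,252,26),(482.5,252,5)]).round(0).tolist())
for w in(w4,w5):
    h=cv2.cvtColor(w,cv2.COLOR_BGR2HSV);g=w.max(2)
    for y in range(222,300,3):
        print(y,"".join("o" if h[y,x,1]>100 and g[y,x]>40 else ("#" if g[y,x]<38 else ("+" if g[y,x]<75 else ".")) for x in range(285,365)))
    print()
E
```

```text
{'ft_force': array([0.36, 0.15, 5.58]), 'finger_gap': np.float64(25.7), 'tool_pos': array([492.9 , 257.8 , 108.89]), 'grip_force': np.float64(39.28)}
[[326.0, 281.0], [326.0, 275.0], [326.0, 262.0]]
222 oooooooooooooooooooooooooooooooooooooooooooooooooooooooooooooooooooooooooooooooo
225 oooooooooooooooooooooooooooooooooooooooooooooooooooooooooooooooooooooooooooooooo
228 oooooooooooooooooooooooooooooooooooooooooooooooooooooooooooooooooooooooooooooooo
231 oooooooooooooooooooooooooooooooooooooooooooooooooooooooooooooooooooooooooooooooo
234 oooooooooooooooooooooooooooooooooooooooooooooooooooooooooooooooooooooooooooooooo
237 oooooooooooooooooooooooooooooooooooooooooooooooooooooooooooooooooooooooooooooooo
240 oooooooooooooooooooooooooooooooooooooooooooooooooooooooooooooooooooooooooooooooo
243 oooooooooooooooooooooooooooooooooooooooooooooooooooooooooooooooooooooooooooooooo
246 oooooooooooooooooooooooooooooooooooooooooooooooooooooooooooooooooooooooooooooooo
249 ooooooooooooooooooooooooooooooooooooooooo+oooooooooooooooooooooooooooooooooooooo
252 oooooooooooooooooooooooooooooooo+++++++++++++++
[... 2819 characters left out ...]
++++oooooooooooooooo
276 oooooooooooo+#++++++###+.++++++................+++++.++#+++++++++ooooooooooooooo
279 ooooooooooo+#+++++++####++++++..+.+.......+.++...++.++###++++++++ooooooooooooooo
282 ooooooooooo++++#+++##+#+o.+++.+.+.+.++++++..++.+++++oo####+##+++++oooooooooooooo
285 oooooooooo++++++#++##++ooooo+++++++++.+++.+++++++.oooo+##+++###+++oooooooooooooo
288 ooooooooo++#+++#++++##+ooooooo.+.+.++++++++.+++.oooooo+##++++++++++ooooooooooooo
291 ooooooooo#+++#++++##+#ooooooooooo..+++...+..ooooooooooo##++++++++++ooooooooooooo
294 oooooooo++++++++++####ooooooooooooooooooooooooooooooooo###+++++#++++oooooooooooo
297 ooooooo++++++++++####+ooooooooooooooooooooooooooooooooo+##+++++++#++oooooooooooo
```

The text view shows both blades closed on the weight's body. Lifting a little to check.

step_arm([
  [[0,0,-3],0],
  [[0,0,-8],0],
  [[0,0,-16],0],
  [[0,0,-24],0],
  [[0,0,-30],0],
  [[0,0,-32],0],
  [[0,0,-32],0],
  [[0,0,-32],0],
])

```text
time: 10.35
tool_pos: [492.3, 257.5, 140.1]
tcp_rot: [-180.0, 0.0, 20.7]
ft_force: [-0.2, -0.3, -1.1]
finger_gap: 25.4
grip_force: 39.2
```

```bash
cat > look.py <<'E'
from fit import *
import sys
def asc(n,tag,x0,x1,y0,y1,st=3):
    s=r.sense();print({k:np.round(s[k],2) for k in("time","ft_force","finger_gap","tool_pos","tcp_rot","grip_force")})
    w=snapshot(n);cv2.imwrite(f"pics/{tag}.png",w);h=cv2.cvtColor(w,cv2.COLOR_BGR2HSV);g=w.max(2)
    for y in range(y0,y1,st):
        print(y,"".join("o" if h[y,x,1]>100 and g[y,x]>40 else ("#" if g[y,x]<38 else ("+" if g[y,x]<75 else ("." if g[y,x]<125 else " "))) for x in range(x0,x1)))
E
python3 -c "
from look import *
asc('wrist','w6f',290,360,240,300)"
```

```text
{'time': np.float64(10.35), 'ft_force': array([-0.16, -0.29, -1.06]), 'finger_gap': np.float64(25.41), 'tool_pos': array([492.32, 257.54, 140.1 ]), 'tcp_rot': array([-1.800e+02,  2.000e-02,  2.072e+01]), 'grip_force': np.float64(39.23)}
240 oooooooooooooooooooooooooooooooooooooooooooooooooooooooooooooooooooooo
243 oooooooooooooooooooooooooooooooooooooooooooooooooooooooooooooooooooooo
246 oooooooooooooooooooooooooooooooooooooooooooooooooooooooooooooooooooooo
249 ooooooooooooooooooooooooooooooooo+oooooooooooooooooooooooooooooooooooo
252 oooooooooooooooooooooooooo++#++++++++++++++ooooooooooooooooooooooooooo
255 oooooooooooo#######oooo+#+++++++++++++++++++++ooo########ooooooooooooo
258 ooooooooooo########oo+#++#+++++++##+#++++#+++++oo########ooooooooooooo
261 oooooooooo+++#++#+#o+###+++#++++++++++++++++++++##++++++++oooooooooooo
264 oooooooooo+++++++###++##++.+.++++.+.+++..+++++++##++++#+++oooooooooooo
267 ooooooooo++++++++###+++++.++++..+...+++..++++++++##++++#++oooooooooooo
270 oooooooo++#+++++++#++..++++++++++++++++++..++++++#+++#+++++ooooooooooo
273 oooooooo++++#+#+##+++++.+++++++.+...++++++++.++++##+#++++++ooooooooooo
276 ooooooo++++#+#++++++++++++.....+.+.++..+.+++++++++###+#++#++oooooooooo
279 oooooo++++++++##+#+++.++++..+....+....+.+..+++.++##++#+#++#+oooooooooo
282 oooooo+#+#+#+++#+#oo.++++++++++++++++++.+.+++++oo+##+++++++++ooooooooo
285 ooooo#++##+++###++ooooo+++++++++++++++++++++.ooooo###+++++###ooooooooo
288 oooo+++++++#+++##+ooooooo.+++++++++.++.+++.oooooo+##+++#++++++oooooooo
291 ooo#+++++++#++##++ooooooooo+++++++++++++ooooooo+o#####++++##+#+oooo+o+
294 ooo++#++#+++++###ooooooooooooooooooooooooooooooooo##+++++++++++ooooooo
297 oo+++#+++######++oooooooooooooooooooooooooooooooooo####+++##++#ooooooo
```

The weight is held (1.1 N = tongs + weight). Rising, then carrying it to the pan.

step_arm([
  [[0,0,-10],0],
  [[0,0,-30],0],
  [[0,0,-55],0],
  [[0,0,-78],0],
  [[-2,6,-88],0],
  [[-6,20,-90],0],
  [[-13,42,-90],0],
  [[-22,70,-90],0],
  [[-32,102,-90],0],
  [[-43,136,-90],0],
  [[-54,171,-90],0],
  [[-65,206,-90],0],
])

```text
time: 11.6
tool_pos: [503.3, 39.5, 228.7]
tcp_rot: [-180.0, 0.1, 20.7]
ft_force: [0.5, -0.2, -1.7]
finger_gap: 25.3
grip_force: 39.3
```

step_arm([
  [[-11,35,0],0],
  [[-22,70,0],0],
  [[-33,105,0],0],
  [[-44,140,0],0],
  [[-55,175,0],0],
  [[-66,210,0],0],
  [[-77,245,0],0],
  [[-87,277,0],0],
  [[-95,302,0],0],
  [[-100,319,0],0],
  [[-103,328,0],0],
  [[-103,329,0],0],
])

```text
time: 12.8
tool_pos: [524.0, -302.9, 229.5]
tcp_rot: [-179.9, 0.0, 20.7]
ft_force: [0.6, 0.1, -1.2]
finger_gap: 25.8
grip_force: 39.3
```

```bash
python3 -c "
from look import *
asc('wrist','w7f',290,360,246,294,4)
s=r.sense();W=cam('wrist');w=cv2.imread('pics/w7f.png');g=w.min(2)
print('pan pred',proj(W,[(514,-308.5,72)]),proj(W,[(514+55*np.cos(a),-308.5+55*np.sin(a),72) for a in np.radians([20.7,110.7,200.7,290.7])]).round(0).tolist())
print('tool to pan',tool((514,-308.5,72)))
for x in (322,):print('col',[(y,int(g[y,x])) for y in range(60,250,6)])
for y in (200,230):print('row',y,[(x,int(g[y,x])) for x in range(170,470,8)])
"
```

```text
{'time': np.float64(12.8), 'ft_force': array([ 0.59,  0.11, -1.19]), 'finger_gap': np.float64(25.79), 'tool_pos': array([ 523.98, -302.9 ,  229.48]), 'tcp_rot': array([-1.7994e+02,  5.0000e-02,  2.0660e+01]), 'grip_force': np.float64(39.32)}
246                                       ................................
250                             ....++++++..............................  
254            .++#+++.    .+++#+++##++++++++++++...++#####+.. ....   ....
258           .########..++##+++++++#++++++++++++++ .#######+. ...........
262          .++#+++###++++++#++++++++.+++++++++++++##+++#++++............
266         .++##+++++###++...+++++++.++..+++++..+++#+++++#+##............
270        .++++#++####+....+++++++++++++++++.+....++#++##+++#+...........
274       .++++++++##++....++++..............+++....++#++##+++++..........
278      .+++++#+++#+#+...++....................+...+##+++++++++..........
282      .++++++#+##+#+.............................+###+++#+++++.........
286     .+++++#++##+##...............................+####+++#++++........
290    .+#+++++++####+...........
[... 785 characters left out ...]
), (306, 141), (314, 120), (322, 122), (330, 117), (338, 116), (346, 119), (354, 134), (362, 133), (370, 135), (378, 133), (386, 134), (394, 76), (402, 108), (410, 67), (418, 70), (426, 66), (434, 68), (442, 113), (450, 113), (458, 113), (466, 116)]
row 230 [(170, 147), (178, 148), (186, 149), (194, 147), (202, 149), (210, 148), (218, 96), (226, 112), (234, 108), (242, 108), (250, 108), (258, 140), (266, 141), (274, 140), (282, 140), (290, 141), (298, 138), (306, 139), (314, 138), (322, 138), (330, 90), (338, 90), (346, 86), (354, 94), (362, 89), (370, 88), (378, 90), (386, 88), (394, 85), (402, 67), (410, 67), (418, 66), (426, 64), (434, 119), (442, 115), (450, 120), (458, 112), (466, 116)]
```

The pan is where predicted and the weight is still held. Lowering.

step_arm([
  [[0,0,4],0],
  [[0,0,12],0],
  [[0,0,22],0],
  [[0,0,32],0],
  [[0,0,41],0],
  [[0,0,47],0],
  [[0,0,50],0],
  [[0,0,50],0],
  [[0,0,50],0],
  [[0,0,50],0],
])

```text
time: 13.85
tool_pos: [524.9, -302.5, 181.0]
tcp_rot: [179.9, -0.0, 20.7]
ft_force: [-1.1, -0.2, -0.5]
finger_gap: 25.4
grip_force: 39.3
```

step_arm([
  [[0,0,0.5],0],
  [[0,0,1],0],
  [[0,0,1.5],0],
  [[0,0,2],0],
  [[0,0,2],0],
  [[0,0,2],0],
])

```text
time: 14.45
tool_pos: [524.6, -302.2, 178.2]
tcp_rot: [-180.0, 0.0, 20.7]
ft_force: [-0.3, 0.4, -1.4]
finger_gap: 25.5
grip_force: 39.3
```

step_arm([
  [[0,0,0.5],0],
  [[0,0,1],0],
  [[0,0,1.2],0],
  [[0,0,1.2],0],
  [[0,0,1.2],0],
])

```text
time: 14.95
tool_pos: [524.6, -302.2, 177.1]
tcp_rot: [-180.0, -0.0, 20.7]
ft_force: [-0.2, -0.4, -1.4]
finger_gap: 25.6
grip_force: 39.3
```

step_arm([
  [[0,0,0.4],0],
  [[0,0,0.8],0],
  [[0,0,0.8],0],
  [[0,0,0.8],0],
  [[0,0,0.8],0],
])

```text
time: 15.45
tool_pos: [524.6, -302.2, 176.3]
tcp_rot: [-180.0, 0.0, 20.7]
ft_force: [-0.7, 0.0, -1.2]
finger_gap: 25.6
grip_force: 39.3
```

step_arm([
  [[0,0,0.3],0],
  [[0,0,0.6],0],
  [[0,0,0.6],0],
  [[0,0,0.6],0],
])

```text
time: 15.85
tool_pos: [524.7, -302.3, 175.9]
tcp_rot: [180.0, -0.0, 20.7]
ft_force: [-0.2, 0.5, 1.5]
finger_gap: 25.4
grip_force: 39.5
```

step_arm([
  [[0,0,0.3],0],
  [[0,0,0.6],0],
  [[0,0,0.6],0],
  [[0,0,0.6],0],
])

```text
time: 16.25
tool_pos: [524.8, -302.3, 175.9]
tcp_rot: [180.0, -0.0, 20.7]
ft_force: [-1.5, 1.5, 5.0]
finger_gap: 25.4
grip_force: 39.8
```

Contact is at z 175.9 with rising force, so the weight is down. Opening gradually.

step_arm([
  [[0,0,-0.3],0],
  [[0,0,-0.3],0],
  [[0,0,-0.3],0],
], squeeze=22)

```text
time: 16.55
tool_pos: [524.8, -302.3, 175.9]
tcp_rot: [180.0, -0.0, 20.7]
ft_force: [-1.6, 2.2, 5.0]
finger_gap: 25.4
grip_force: 39.8
```

step_arm([
  [[0,0,0],0],
  [[0,0,0],0],
  [[0,0,0],0],
], fingers=0.34, squeeze=30)

```text
time: 16.85
tool_pos: [524.4, -302.1, 174.8]
tcp_rot: [-180.0, 0.0, 20.7]
ft_force: [0.8, 0.2, -0.5]
finger_gap: 29.3
grip_force: 7.4
```

step_arm([
  [[0,0,0],0],
  [[0,0,0],0],
  [[0,0,0],0],
], fingers=0.38)

```text
time: 17.15
tool_pos: [524.6, -302.2, 175.3]
tcp_rot: [-180.0, 0.0, 20.7]
ft_force: [-0.1, -0.6, -0.8]
finger_gap: 32.3
grip_force: 0.6
```

step_arm([
  [[0,0,0],0],
  [[0,0,0],0],
  [[0,0,0],0],
  [[0,0,0],0],
  [[0,0,0],0],
], fingers=0.415)

```text
time: 17.65
tool_pos: [524.7, -302.2, 175.4]
tcp_rot: [180.0, -0.0, 20.7]
ft_force: [-0.9, -0.2, -1.0]
finger_gap: 35.8
grip_force: 0.0
```

```bash
python3 -c "
from look import *
asc('wrist','w8f',285,365,240,300,4)"
```

```text
{'time': np.float64(17.65), 'ft_force': array([-0.91, -0.22, -1.  ]), 'finger_gap': np.float64(35.77), 'tool_pos': array([ 524.65, -302.21,  175.41]), 'tcp_rot': array([180.  ,  -0.  ,  20.72]), 'grip_force': np.float64(0.0)}
240                        .....  ......... ...+++..................................
244                  ............++.....+.++++.++.++..++........+.....+.............
248                 ...........+++....+....+....+.......+..........+++..............
252                ............+.++++++++++++++++++++.++..+.........+...............
256           .+++.+..........++++++++++++++++++++++++++++....++..+..+..............
260         .########+.......+#++++++++++++++++++++++++++......########+............
264        .+++++++#+.......+#++++..................++++++....+##+++++++............
268       .++++++++##+......++.....+........+.+.........++....+##+++++++++..........
272     .++++#+++++#+......+......++++++++...+++++++.....+....+##++++++++++.........
276    ..+++++++++###...........++..................+.........+###++##+++++.........
280   .++++++#+++++++.................................+...  ..+###+#+++++++++.......
284  .++++++++++#++#.          ................................+##+#++++++++++......
288 .+++++++++#++##.              ..............................+###+++++++++++.....
292 +++#++++#+###++                      .......................++####++++++++++....
296 ++++++++++++#+.                 .............................+####++#++++++++...
```

The weight stands with both blades clear of it. Raising straight up, then back to the stand.

step_arm([
  [[0,0,-2],0],
  [[0,0,-5],0],
  [[0,0,-10],0],
  [[0,0,-17],0],
  [[0,0,-26],0],
  [[0,0,-37],0],
  [[0,0,-48],0],
  [[0,0,-57],0],
  [[0,0,-60],0],
  [[0,0,-60],0],
])

```text
time: 18.7
tool_pos: [524.9, -302.5, 236.3]
tcp_rot: [179.9, -0.0, 20.7]
ft_force: [-0.0, -0.8, 0.1]
finger_gap: 35.4
grip_force: 0.0
```

```bash
python3 -c "
from look import *
asc('wrist','w9f',285,365,190,300,4)
W=cam('wrist');print(proj(W,[(514,-308.5,72),(514,-308.5,102)]))"
```

```text
{'time': np.float64(18.7), 'ft_force': array([-0.01, -0.84,  0.05]), 'finger_gap': np.float64(35.43), 'tool_pos': array([ 524.94, -302.45,  236.28]), 'tcp_rot': array([ 1.7994e+02, -4.0000e-02,  2.0720e+01]), 'grip_force': np.float64(0.0)}
190                                                                                 
194                         .                                    ...  .             
198                                                             .... .              
202                                                            . .. ..              
206                                                               . .               
210                                                              .. ..              
214                   ..    .                                                       
218                                  . ........ ... .       ......   .... ..........
222                               .     ........ ...................................
226                              ..++++++++++++++++++++.............................
230       
[... 878 characters left out ...]
         ...............+###+++#+#++..........
274     .++#++++#+##+.                    ....................+####++##++++.........
278    .+++++#+#+###+              ...........................+###+#+#+#+#++........
282   .+#+++#+++####.       .  ................................+#####+#++++++.......
286  .#++++++++#++++.   .......................................+#####+++##++++......
290 +##+##++++#####.............................................+#####++++++++++++++
294 #+#+++++++####+.............................................+#######+#+++++++++.
298 ++++##+++#####+++++++++++...........................++++++++++####+#+#+++++#+...
[[325.64471774 233.16697617]
 [325.90134967 246.21375314]]
```

The weight stands on the pan (knob near (324,242), predicted (326,246)). Carrying the tongs back over the stand.

step_arm([
  [[2,-8,0],0],
  [[6,-26,0],0],
  [[12,-54,0],1],
  [[20,-88,0],2],
  [[28,-123,0],3],
  [[35,-158,0],3.4],
  [[43,-193,0],3.4],
  [[51,-228,0],3.4],
  [[58,-261,0],3.4],
  [[64,-288,0],3.4],
  [[68,-308,0],3.4],
  [[70,-318,0],3.4],
])

```text
time: 19.95
tool_pos: [476.7, 21.9, 234.8]
tcp_rot: [-180.0, 0.0, 17.4]
ft_force: [0.7, 0.2, -0.4]
finger_gap: 35.4
grip_force: 0.0
```

step_arm([
  [[0,-2,10],0],
  [[0,-2,25],0],
  [[0,-2,38],0],
  [[0,-2,44],0],
  [[0,-2,44],0],
  [[0,-2,44],0],
  [[0,-2,44],0],
])

```text
time: 20.65
tool_pos: [477.5, 21.6, 192.0]
tcp_rot: [180.0, -0.1, 17.3]
ft_force: [-0.5, 0.3, -1.4]
finger_gap: 35.4
grip_force: 0.0
```

```bash
python3 - <<'E'
from look import *
asc('wrist','w10f',240,400,140,290,4)
s=r.sense();W=cam('wrist');w=cv2.imread('pics/w10f.png');g=w.max(2)
# tip edges, subpixel-ish
for x in (299,300,301,302,350,351,352,353):print(x,[int(v) for v in g[248:266,x]])
R=Ro.from_euler("xyz",s["tcp_rot"],degrees=True).as_matrix()
for c in((464.9,19.3),(463.4,17.5)):
    print("stand c in tool",tool((*c,60)),"px z60",proj(W,[(*c,60)]))
st=np.array((464.2,18.4));a=np.radians(17.3);ux=np.array([np.cos(a),np.sin(a)]);uy=np.array([ux[1],-ux[0]])
print("opening px",proj(W,[(*(st+i*ux+j*uy),60) for i in(15,-15) for j in(-28,28)]).round(0).tolist())
print("base px",proj(W,[(*(st+i*ux+j*uy),6) for i in(45,-45) for j in(-50,50)]).round(0).tolist())
print("tip px for x",[(x,proj(W,[s["tool_pos"]+R@np.array([x,0,99.5])])[0].round(1).tolist()) for x in(-8,-6,-4,-2)])
E
```

```text
{'time': np.float64(20.65), 'ft_force': array([-0.46,  0.34, -1.36]), 'finger_gap': np.float64(35.42), 'tool_pos': array([477.45,  21.62, 192.03]), 'tcp_rot': array([ 1.7998e+02, -5.0000e-02,  1.7300e+01]), 'grip_force': np.float64(0.0)}
140                                                                                                                                                                 
144                                                                                                                                                                 
148                                                                                                                                                                 
152                                                                                                                                                                 
156                                                                                                                                                                 
160                                  
[... 5751 characters left out ...]
, 7, 8, 0, 1, 28, 37, 35, 33, 42]
351 [27, 27, 27, 30, 28, 28, 32, 23, 24, 20, 1, 6, 5, 19, 39, 36, 36, 43]
352 [26, 26, 30, 24, 32, 29, 28, 28, 28, 29, 23, 18, 15, 28, 39, 42, 43, 38]
353 [30, 29, 29, 30, 33, 27, 31, 28, 32, 32, 29, 29, 23, 32, 37, 34, 31, 36]
stand c in tool [-12.87322227  -1.52231794 132.09649235] px z60 [[320.61198839 247.79198829]]
stand c in tool [-14.84074117  -0.24997107 132.09480896] px z60 [[322.46845842 250.49411063]]
opening px [[280.0, 228.0], [363.0, 228.0], [281.0, 269.0], [362.0, 269.0]]
base px [[257.0, 171.0], [386.0, 171.0], [263.0, 278.0], [381.0, 278.0]]
tip px for x [(-8, [322.8, 258.1]), (-6, [322.8, 255.0]), (-4, [322.8, 251.9]), (-2, [322.8, 248.8])]
```

The socket opening (rows 227–270, cols 280–361) matches its prediction and the tips are centred over it within 1–2 mm. Inserting.

step_arm([
  [[-2.5,-1,3],0],
  [[-2.5,-1,9],0],
  [[-2.5,-1,17],0],
  [[-2.5,-1,25],0],
  [[-2.5,-1,33],0],
  [[-2.5,-1,41],0],
  [[-2.5,-1,48],0],
  [[-2.5,-1,54],0],
  [[-2.5,-1,58],0],
  [[-2.5,-1,60],0],
  [[-2.5,-1,60],0],
  [[-2.5,-1,60],0],
])

```text
time: 21.9
tool_pos: [474.5, 22.1, 131.7]
tcp_rot: [180.0, -0.0, 17.3]
ft_force: [-1.2, 0.5, 0.4]
finger_gap: 35.7
grip_force: 0.0
```

step_arm([
  [[0,0,4],0],
  [[0,0,10],0],
  [[0,0,16],0],
  [[0,0,20],0],
  [[0,0,22],0],
  [[0,0,22],0],
  [[0,0,22],0],
])

```text
time: 22.6
tool_pos: [474.4, 22.1, 109.5]
tcp_rot: [180.0, -0.0, 17.3]
ft_force: [-0.8, -0.4, -0.5]
finger_gap: 35.3
grip_force: 0.0
```

Tips are about 3–4 mm above the socket floor. Now I'll ease the tongs against the −x wall so they swing upright.

step_arm([
  [[-1,0,0],0],
  [[-2,0,0],0],
  [[-3,0,0],0],
  [[-4,0,0],0],
  [[-5,0,0],0],
  [[-6,0,0],0],
  [[-7,0,0],0],
  [[-7,0,0],0],
  [[-7,0,0],0],
])

```text
time: 23.5
tool_pos: [467.6, 20.0, 109.4]
tcp_rot: [-180.0, -0.0, 17.3]
ft_force: [0.3, -0.6, -1.0]
finger_gap: 35.5
grip_force: 0.0
```

```bash
python3 - <<'E'
from look import *
s=r.sense();print(np.round(s["ft_force"],2),np.round(s["wrist_torque"],3),s["tool_pos"])
asc('wrist','w11f',230,410,228,460,8)
W=cam("wrist");R=Ro.from_euler("xyz",s["tcp_rot"],degrees=True).as_matrix()
print([(x,proj(W,[s["tool_pos"]+R@np.array([x,-17.6,-48.])])[0].round(1).tolist()) for x in(0,4,8,12)])
E
```

```text
[ 0.35 -0.59 -1.05] [-0.016 -0.043  0.089] [467.59903115  19.99895562 109.39603203]
{'time': np.float64(23.5), 'ft_force': array([ 0.35, -0.59, -1.05]), 'finger_gap': np.float64(35.52), 'tool_pos': array([467.6,  20. , 109.4]), 'tcp_rot': array([-180.  ,   -0.  ,   17.32]), 'grip_force': np.float64(0.0)}
228        ......................+##########################################################################################################################+++++++++++++++++++++..     
236         .................+##############################+###################################################################+#############################+++++++++++++++++++.      
244         ............++########################################################################################################################################++++++++++++++.       
252         .................................................................................................................................++++++++++++++++++++++++++++++++++..       
260          .....................++##################
[... 3956 characters left out ...]
...................+++++++++..+....+#######################
436 ##############################++.++++.++++#####.                                       ..+++.+++++.++.++.+...++.++++....++.++++++..++..++++++#+++++.+..++++++#######################
444 ###############################++.++++++++#+#+                                                                                           .###++++.+.+++++.++########################
452 ################################+++++#++++###.............                                                                      ..+++++++++######++#+++#+++#########################
[(0, [253.6, 434.9]), (4, [252.8, 422.1]), (8, [252.0, 409.1]), (12, [251.2, 395.7])]
```

step_arm([
  [[-1,0,0],0],
  [[-2,0,0],0],
  [[-3,0,0],0],
  [[-4,0,0],0],
  [[-5,0,0],0],
  [[-6,0,0],0],
  [[-6,0,0],0],
  [[-6,0,0],0],
])

```text
time: 24.35
tool_pos: [461.9, 18.2, 109.4]
tcp_rot: [180.0, -0.0, 17.3]
ft_force: [0.1, -0.4, 0.4]
finger_gap: 35.6
grip_force: 0.0
```

```bash
python3 - <<'E'
from look import *
s=r.sense();print(np.round(s["ft_force"],2),np.round(s["wrist_torque"],3),s["tool_pos"])
w=snapshot("wrist");cv2.imwrite("pics/w12f.png",w)
for n in ("w11f","w12f"):
    g=cv2.imread(f"pics/{n}.png").max(2)
    print(n,"top edge L",[int(v) for v in g[404:430:2,264]],"tip R",[int(v) for v in g[240:276:2,352]],[int(v) for v in g[240:276:2,356]])
E
```

```text
[ 0.14 -0.44  0.45] [0.01  0.003 0.017] [461.9004347   18.22647085 109.41733051]
w11f top edge L [43, 43, 45, 43, 43, 37, 58, 74, 76, 74, 75, 74, 76] tip R [31, 30, 27, 33, 83, 90, 92, 93, 92, 57, 45, 43, 42, 42, 38, 44, 46, 48] [32, 30, 28, 22, 77, 90, 88, 91, 90, 42, 3, 10, 16, 17, 23, 29, 44, 48]
w12f top edge L [42, 47, 46, 43, 47, 42, 42, 58, 73, 78, 72, 75, 76] tip R [90, 91, 90, 56, 39, 44, 46, 46, 44, 45, 40, 42, 44, 41, 46, 44, 41, 41] [95, 90, 91, 44, 16, 21, 3, 7, 20, 34, 38, 41, 46, 44, 46, 46, 47, 42]
```

The tips are now against the wall and the tongs are rotating upright, so I'll continue.

step_arm([
  [[-1,0,0],0],
  [[-2,0,0],0],
  [[-3,0,0],0],
  [[-4,0,0],0],
  [[-5,0,0],0],
  [[-6,0,0],0],
  [[-6,0,0],0],
  [[-6,0,0],0],
])

```text
time: 25.2
tool_pos: [456.2, 16.5, 109.4]
tcp_rot: [-180.0, -0.0, 17.3]
ft_force: [-1.1, 0.4, -0.3]
finger_gap: 35.3
grip_force: 0.0
```

```bash
python3 - <<'E'
from look import *
s=r.sense();print(np.round(s["ft_force"],2),np.round(s["wrist_torque"],3),s["tool_pos"])
w=snapshot("wrist");cv2.imwrite("pics/w13f.png",w);g=w.max(2)
print("top edge L",[int(v) for v in g[404:440:2,264]],"tip R",[int(v) for v in g[220:276:2,352]],[int(v) for v in g[220:276:2,356]])
W=cam("wrist");R=Ro.from_euler("xyz",s["tcp_rot"],degrees=True).as_matrix()
print([(x,proj(W,[s["tool_pos"]+R@np.array([x,15,z])])[0].round(1).tolist()) for z in(100,-50) for x in(-8,0,8)], "stand c",tool((464.2,18.4,6)))
E
```

```text
[-1.14  0.41 -0.26] [ 0.071  0.005 -0.013] [456.15790947  16.46762391 109.43734581]
top edge L [46, 46, 46, 51, 48, 49, 46, 52, 71, 76, 76, 76, 78, 82, 75, 74, 73, 71] tip R [22, 27, 91, 95, 93, 95, 95, 53, 46, 52, 52, 52, 51, 50, 48, 49, 48, 47, 40, 50, 50, 48, 45, 42, 46, 41, 41, 34] [31, 28, 84, 93, 93, 92, 91, 31, 20, 30, 36, 33, 48, 50, 51, 45, 46, 48, 46, 51, 45, 43, 47, 48, 44, 44, 51, 48]
[(-8, [347.5, 257.9]), (0, [347.7, 245.4]), (8, [348.0, 232.7]), (-8, [380.6, 466.2]), (0, [381.9, 441.1]), (8, [383.3, 414.9])] stand c [  8.23251791   0.54722816 103.41050426]
```

The tongs are now about vertical. Backing off 1 mm and lowering to the floor.

step_arm([
  [[0.5,0,1],0],
  [[1,0,2],0],
  [[1,0,2.5],0],
  [[1,0,2.5],0],
  [[1,0,2.5],0],
])

```text
time: 25.75
tool_pos: [457.1, 16.8, 106.8]
tcp_rot: [-180.0, 0.0, 17.3]
ft_force: [0.1, 0.5, 0.4]
finger_gap: 35.6
grip_force: 0.1
```

step_arm([
  [[0,0,0.5],0],
  [[0,0,1],0],
  [[0,0,1],0],
  [[0,0,1],0],
])

```text
time: 26.15
tool_pos: [457.1, 16.7, 105.9]
tcp_rot: [-180.0, 0.0, 17.3]
ft_force: [0.3, 0.6, -0.7]
finger_gap: 35.3
grip_force: 0.2
```

step_arm([
  [[0,0,0.5],0],
  [[0,0,1],0],
  [[0,0,1],0],
  [[0,0,1],0],
])

```text
time: 26.55
tool_pos: [457.3, 16.7, 105.1]
tcp_rot: [180.0, -0.0, 17.3]
ft_force: [0.8, 0.1, 1.6]
finger_gap: 35.6
grip_force: 0.0
```

Floor contact. Releasing slowly.

step_arm([
  [[0,0,0],0],
  [[0,0,0],0],
  [[0,0,0],0],
], fingers=0.46)

```text
time: 26.85
tool_pos: [457.5, 16.7, 105.3]
tcp_rot: [180.0, -0.0, 17.3]
ft_force: [0.5, -0.1, 3.9]
finger_gap: 39.2
grip_force: 0.6
```

step_arm([
  [[0,0,0],0],
  [[0,0,0],0],
  [[0,0,0],0],
  [[0,0,0],0],
], fingers=0.52)

```text
time: 27.25
tool_pos: [457.0, 16.7, 104.8]
tcp_rot: [-180.0, 0.0, 17.3]
ft_force: [0.6, -0.3, 2.4]
finger_gap: 44.4
grip_force: 0.0
```

step_arm([
  [[0,0,0],0],
  [[0,0,0],0],
  [[0,0,0],0],
  [[0,0,0],0],
  [[0,0,0],0],
  [[0,0,0],0],
], fingers=1)

```text
time: 27.85
tool_pos: [457.1, 16.8, 104.8]
tcp_rot: [-180.0, 0.0, 17.3]
ft_force: [-0.5, 0.2, -0.3]
finger_gap: 85.3
grip_force: 0.0
```

```bash
python3 - <<'E'
from look import *
asc('wrist','w14f',230,410,228,460,12)
E
```

```text
{'time': np.float64(27.85), 'ft_force': array([-0.48,  0.16, -0.35]), 'finger_gap': np.float64(85.34), 'tool_pos': array([457.06,  16.76, 104.85]), 'tcp_rot': array([-1.800e+02,  1.000e-02,  1.733e+01]), 'grip_force': np.float64(0.0)}
228       ..............................................................................................................................+++++++++++++++++++++++++++++++++++++++++++.    
240       ......................+#################################+++++++++######################################################++++++++++################+++++++++++++++++++++++.     
252        ......................##############################++++++++#+#+##########################################################++++++++++############++++++++++++++++++++++.      
264         .....................+##########################+++++++++++############+####################################################+++++++++++#######++++++++++++++++++++++.       
276         ...........+++++++++++##############+########+++++++++++++#+##################################################+##
[... 2120 characters left out ...]
    +++.+++.+.++++++++++###+                                                            .....................................+++++.+++.+.+++++###+++++..+.+++++
432                          .+++..+++.+++..++++++#                                                                                                                  .###++++++++++.+++.
444                            ...........+.++..                                                                                                                       ..+++.......+..+.
456                      ####################################################+..                                  ..+#####################################################
```

Released and standing. Retreating straight up and verifying.

step_arm([
  [[0,0,-3],0],
  [[0,0,-10],0],
  [[0,0,-22],0],
  [[0,0,-40],0],
  [[0,0,-65],0],
  [[0,0,-95],0],
  [[0,0,-125],0],
  [[0,0,-155],0],
  [[0,0,-180],0],
  [[0,0,-190],0],
  [[0,0,-190],0],
])

```text
time: 29.0
tool_pos: [458.0, 16.6, 297.1]
tcp_rot: [179.9, -0.2, 17.3]
ft_force: [-0.2, 0.9, -0.2]
finger_gap: 85.5
grip_force: 0.0
```

```bash
python3 - <<'E'
from look import *
asc('wrist','w15f',260,390,130,250,5)
t0=cv2.imread("pics/top0.png");t=snapshot("top");cv2.imwrite("pics/top9.png",t);s9=snapshot("side");cv2.imwrite("pics/side9.png",s9)
s0=cv2.imread("pics/side0.png")
for n,a,b in(("top",t0,t),("side",s0,s9)):
    d=(cv2.absdiff(a,b).max(2)>45).astype(np.uint8);N,_,st,c=cv2.connectedComponentsWithStats(cv2.morphologyEx(d,cv2.MORPH_CLOSE,np.ones((5,5))))
    print(n,[(st[i].tolist(),) for i in range(1,N) if st[i,4]>12])
S=cam("side");T=cam("top");print("expected weight on pan side/top",proj(S,[(514,-308,72),(514,-308,102)]).tolist(),proj(T,[(514,-308,102)]).tolist())
print("stand tongs pred side", proj(S,[(461,18,6),(461,18,156)]).tolist(), proj(T,[(461,18,156)]).tolist())
h=s9.max(2)
for y in range(140,176,2):print(y,"".join("#" if v<60 else "+" if v<100 else "." if v<135 else " " for v in h[y,320:370]))
E
```

```text
{'time': np.float64(29.0), 'ft_force': array([-0.25,  0.87, -0.23]), 'finger_gap': np.float64(85.47), 'tool_pos': array([457.99,  16.65, 297.13]), 'tcp_rot': array([179.92,  -0.21,  17.32]), 'grip_force': np.float64(0.0)}
130                                                                                                                                   
135            .............+......+................++.++++++++++++++++++++++....+++.++++++++......................                   
140            .....................................................................................................                  
145            .....................................................................................................                  
150            .....................................................................................................                  
155             ...................................................................................................                   
160             .............+######################################
[... 3487 characters left out ...]
..................+##++++###############
152 ......................+++++.........##############
154 ......................+.+...........+######++++###
156 .....................+#+++++........+#############
158 .....................+#+++++........+#############
160 .....................++++++.........+#############
162 ...++...............................+#############
164 ..+++#+.............................+#############
166 ..++++#+............................+###########++
168 ...++++###+....................... .+###########++
170 ...+++++#####+++..................+++###########++
172 +.+.+.+++++###########++++++####################++
174 .++..+++++++++++##################+++###########++
```

The before/after differences are only the small weight leaving the tray and standing on the pan, plus the arm itself. The tongs stand in the socket, and the other items are unchanged.

```bash
python3 -c "
from bench import r
print(r.hand_in())"
```

```text
the job is handed in; nothing more can be done
None
```

I took the tongs from the stand, set the smallest weight upright on the balance pan, stood the tongs back in their stand and handed the job in at about 29 s; camera checks showed nothing else on the bench had moved, but no verdict came back.

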